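Clear and hold open the watch winder's glass lid

ROBOT

A 7-joint arm with a two-finger parallel gripper is mounted at the origin on the work surface. World frame = base frame: x ahead of the robot, y to its left, z up, the work surface at z = 0. Lengths are in m, angles in degrees, forces in N, time in s.
With the tool pointing down it reaches from about 0.425 to 0.925 m from the base axis. Payload 6.8 kg.
Tool frame: the origin (TCP) lies on the centre line of the jaws, within the pads' length; the fingertips stand 17 mm ahead of it and the grasp point (between the pads) lies 2 mm behind it; z points along the fingers, y is the line along which they close (so a half turn about z gives the same grasp; the last joint's range is limited). The gripper opens to 88 mm and grips with 3 to 60 N. Pads are 20 mm wide; open, the fingers measure 115 mm over their backs; the gripper's body (75 mm by 178 mm) begins 61 mm behind the grasp point.
Start: joints at [60.155, 27.33, 1.283, 89.118, -0.659, 63.558, -4.761], TCP at [0.271, -0.618, 0.24] pointing down, gripper open.
Joint ranges: [-169.35, 169.35], [-19.33, 120.38], [-80.79, 83.38], [13.8, 139.57], [-78.32, 258.32], [9.67, 109.79], [-169.56, 169.56]. Speed limits (degrees/s): [136.94, 136.94, 180, 180, 180, 180, 180].

INTERFACE

Orientations are given as a 3x3 rotation matrix whose columns are the frame's x, y, z axes.
In Python, from cell import robot gives the robot as it stands. The module is installed in compiled form; this text tells all that it offers.
- The arm moves only by the tool arm_command, never from a script. Its argument "motion" is a list of rows, each a list of 7 numbers: the turn, a rotation vector about the world's x, y, z in degrees, then the shift along the world's x, y, z in m, then the finger opening in m, from 0 to 0.0878. A call has 1 to 8 rows; each row shifts and turns the commanded pose from where the row before left it; what a row does not reach is not made up. A row lasts 1/8 s, in which the tool goes at most 62.5 mm and 10.7 degrees, less where a joint would pass 70% of its speed; a pose out of reach is approached as far as the arm can. A call with a gripper value outside its range is refused whole. The fingers move at their own pace and stop on an object; the grip force is fixed at half the most. Time passes only in rows, so rows that do not move let the fingers close. It gives the time, the measured TCP pose, the force, the opening and the grip force at its end, in the units of the state.
- robot.sense(): the state, without advancing time (a new reading comes with each control period).
- robot.camera(name): name is "scene" or "side" or "wrist"; returns the picture (384x512x3 uint8, red, green, blue); there is no depth.
- robot.camera_params(name): a dict with "fx", "fy", "cx", "cy" (pixels), "R" (3x3) and "t" (3): a world point X has camera coordinates R X + t. Camera axes: x right, y down, z forward; pixel columns grow to the right and rows downward; lengths in m; the calibration is good to about 2 mm. A picture is of the moment at which its call begins: read the wrist's pose just before it. camera_params takes no time and is no camera call; for the wrist camera it gives the pose at the moment of the call.
- robot.close_job(): hands the job in; it is judged then, once.
The state is a dict: "time_s": time; "q": joint angles; "joint_vel": joint speeds; "tau": joint torques, N m; "tool_pos": TCP position; "ee_rot": TCP orientation; "force": force on the tool from outside, world axes, zero at the start; "wrist_torque": the same for the moment, N m; "finger_gap": opening from 0.0 (shut) to 1.0 (fully open); "grip_force": force on a finger pad.
Only numpy, scipy, OpenCV 4.12 (cv2) and the standard library are available. Lean on these libraries where they do the work, as an engineer would, in place of code of your own. Each camera call takes 0.05 s, during which the arm holds its last target. There are 200 camera calls.

TASK

Someone left the steel case opener lying on the glass lid of the watch winder: lay it down flat, wholly on the green bench mat. Then raise the winder's lid to 60 degrees from closed, where the glass throws no glare, and keep holding it there so I can photograph the gold watch for the pawn ticket; the hinge will not stay up by itself, so finish while still holding the lid, and never let it slam. Leave the crank and everything else on the bench as it is.

Things in the scene. Friction and masses are not known exactly. Their poses are not given: they have to be found in the camera images.
- winder: Watch winder, a fixed dark walnut box 190 (x, deep) x 170 (y, wide) x 110 mm high with its lid shut; its place and yaw vary. Origin: centre of its underside. Its front faces -x, z is up. Inside, under the glass, a brass cradle carries a gold wristwatch.
- lid (a joint): Opening angle of the winder's lid in rad: 0 shut, 1.047 = 60 degrees, stop at 1.45. The lid is a flat walnut frame with flush glass, 190 x 170 x 10 mm, about 0.5 kg, hinged along the box's back (+x) top edge, front edge swings up. It swings freely and falls shut from every angle when let go.
- lid_hinge (a point): Middle of the lid's hinge line, at the back top edge of the box, 100 mm above the bench (the lid's underside when shut); the hinge line runs along the winder's y axis.
- lid_knob (a point): Centre of the brass ball knob (22 mm diameter) on a thin stem in front of the middle of the lid's front edge. Lid shut: 105 mm above the bench, 218 mm in front of the hinge line and 5 mm above it; the stem leaves 17 mm clear between ball and lid. It turns with the lid; the round ball can pivot between the finger pads.
- crank_knob (a point): Centre of the black knob of the small hand crank on the winder's right (-y) wall, about 115 mm from the winder's centre plane; it stands out to 126 mm. Not to be moved.
- opener: Steel case opener (case knife), loose, lying on the shut lid at 110 mm height. Handle 80 x 18 x 16 mm high along its x axis, with a short blade 15 mm wide on the +x end (blade tip 72 mm from the origin; butt 40 mm the other way). Origin: centre of the handle's underside; z up. About 0.12 kg.
- opener_tip (a point): Blade tip of the case opener, 8 mm above its underside.
- opener_butt (a point): Butt end of the case opener's handle, 8 mm above its underside.
- mat: Green bench mat, fixed flat on the bench, 200 (x) x 160 (y) x 3 mm thick, empty. Origin: centre of its underside. Its place and yaw vary; it may be left or right of the winder.
- pocket_watch: Silver hunter-case pocket watch, 49 mm diameter, 14 mm thick, lying on the bench; not to be moved. Origin: centre of its underside.
- parts_tray: Black plastic parts tray with six cells, 150 x 110 x 20 mm; not to be moved. Origin: centre of its underside.
- loupe: Black eye loupe standing on the bench, 37 mm diameter, 30 mm high; not to be moved. Origin: centre of its underside.
- screwdriver: Small screwdriver with a red handle, 110 mm long, lying on the bench; not to be moved.
- steel_watch: Steel wristwatch on a small display stand, 70 x 60 mm foot, 62 mm high; not to be moved. Origin: centre of its underside.
- blower: Black rubber dust blower standing on the bench, 58 mm diameter, 85 mm high; not to be moved. Origin: centre of its underside.
Not all that is in view belongs to the job. Of the things shaped like the opener, the steel one is meant.

How it is judged:
By the outcome, as a careful person would: the job done as asked, in the order asked, and still so for the second after the job is handed in, while the arm keeps its last pose, push and grip.
It also fails if it takes over 61 s, if anything falls off the work surface, if the arm or the gripper's body presses on something with over 40 N, if the wrist force passes 120 N, or if a joint passes its speed limit or range.

## Working session

There is one attempt and no reset: what is moved stays moved. The work goes in short steps, Python scripts to look and compute and a tool call to move; the robot and the scene stay as the last step left them, time stands still between calls to the robot, and variables do not carry over. Pictures are saved under pics/ and viewed, at most 10 in all, crops included, and the job is handed in when it is done.

Besides the shell and the picture viewer there is one more tool, called after "Request:" as name(argument=value, ...), one argument or row to a line, values as JSON. arm_command: Moves the arm, as the interface text tells. Its arguments: {"type":"object","properties":{"motion":{"type":"array"}},"required":["motion"]}

```bash
mkdir -p pics; cat > h.py <<'E'
from cell import robot
import numpy as np, cv2
def shot(n,f):
    im=cv2.cvtColor(robot.camera(n),cv2.COLOR_RGB2BGR); cv2.imwrite('pics/'+f,im); return im
def ray(n,u,v,z,P=None):
    P=P or robot.camera_params(n); R=np.array(P['R']);t=np.array(P['t'])
    c=-R.T@t; d=R.T@np.array([(u-P['cx'])/P['fx'],(v-P['cy'])/P['fy'],1]); return c+d*(z-c[2])/d[2]
def proj(n,X,P=None):
    P=P or robot.camera_params(n); c=np.array(P['R'])@np.array(X)+np.array(P['t']); return P['cx']+P['fx']*c[0]/c[2],P['cy']+P['fy']*c[1]/c[2]
E
python3 - <<'E'
from h import *
a=shot('scene','s0.png');b=shot('side','d0.png')
c=shot('wrist','w0.png')
for n in('scene','side'):
    P=robot.camera_params(n);print(n,P['fx'],-np.array(P['R']).T@np.array(P['t']))
s=robot.sense();print(s['time_s'],s['tool_pos'],s['ee_rot'])
cv2.imwrite('pics/both.png',cv2.resize(np.vstack([a,b]),(800,1200))[:600]);
E
```

```text
scene 412.2132442837925 [ 1.01702472 -0.64078513  1.04296449]
side 450.7648585459409 [-0.16139333  0.83897986  1.09455398]
0.15 [ 0.27057657 -0.61793396  0.23892507] [[ 9.16008162e-01  4.01159069e-01 -6.70139372e-04]
 [ 4.01159606e-01 -9.16007395e-01  1.19266229e-03]
 [-1.35405326e-04 -1.36132124e-03 -9.99999064e-01]]
```

View pics/both.png

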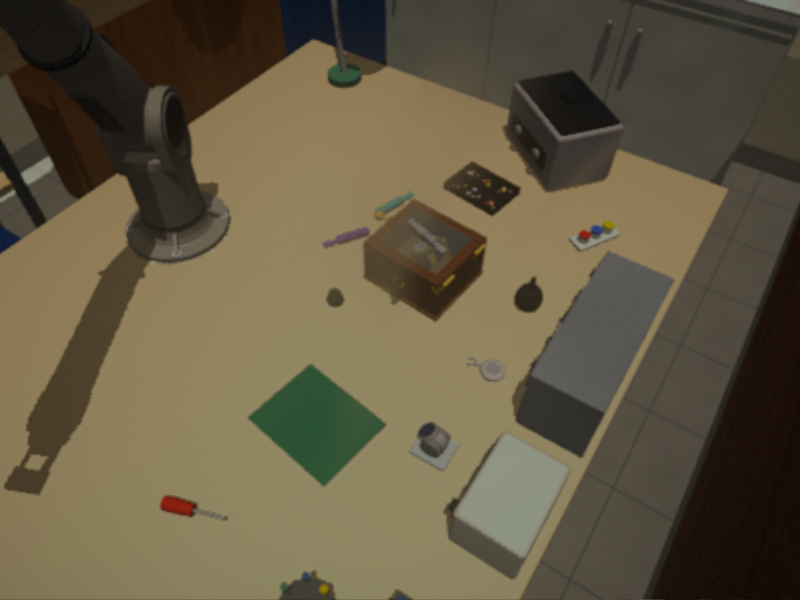

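View pics/d0.png

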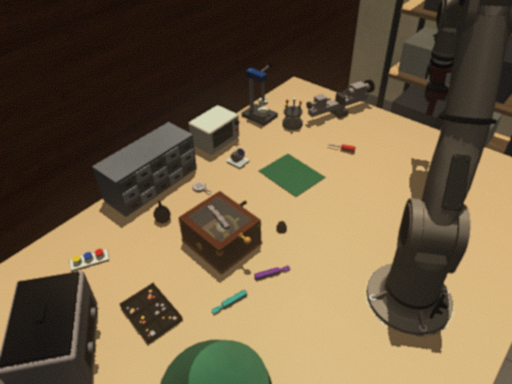

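The scene picture (800x600 view) shows three opener-like things: purple on the bench at (346,237), teal on the bench at (395,205) and a grey steel one on the winder's glass lid at (427,235). The grey one on the lid fits the description, being steel and lying on the lid. The mat is at (317,425). In the side picture the winder is at (220,230) and its brass knob is near (247,240). I'll confirm this in an enlarged crop.

```bash
python3 - <<'E'
from h import *
a=cv2.imread('pics/s0.png')[120:210,220:320];b=cv2.imread('pics/d0.png')[185:275,170:270]
g=lambda i:cv2.convertScaleAbs(cv2.resize(i,None,fx=6,fy=6,interpolation=cv2.INTER_CUBIC),alpha=1.3)
m=np.hstack([g(a),g(b)]);m=cv2.resize(m,(800,360));cv2.imwrite('pics/c0.png',m)
E
```

```text
(no output)
```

View pics/c0.png

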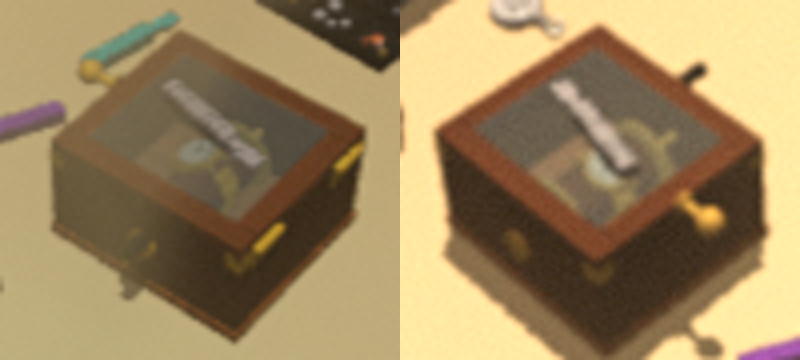

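In the crop, a grey steel opener lies on the glass, at scene (263,141)–(285,160) and side (209,206)–(228,227). It's the only steel one, so it's the target. The knob is at scene (243,137.5) and side (247.5,239), and the crank is on the -y wall.

```bash
python3 - <<'E'
from h import *
np.set_printoptions(precision=4,suppress=True)
A=[ray('scene',*p,.11) for p in[(265,128),(233,155),(281.75,182.5),(310.75,152.5)]]
B=[ray('side',*p,.11) for p in[(219.5,192),(179.25,217.5),(220,250.5),(260.5,220.75)]]
for n,C in(('scene',A),('side',B)):
    print(n,np.array(C)[:,:2].tolist(),np.mean(C,0),[np.linalg.norm(C[i]-C[i-1]) for i in range(4)])
print('knob',ray('scene',243,137.5,.105),ray('side',247.5,239,.105))
print('op',ray('scene',262.5,141.25,.118),ray('scene',284.5,160.5,.118),ray('side',209,206.25,.118),ray('side',227.5,227,.118))
M=[ray('scene',x/1.5625,y/1.5625,.003) for x,y in[(311,365),(249,417),(323,484),(385,425)]]
print('mat',np.array(M),np.mean(M,0),[np.linalg.norm(M[i]-M[i-1]) for i in range(4)])
P=robot.camera_params('wrist');s=robot.sense();R=np.array(s['ee_rot'])
c=-np.array(P['R']).T@np.array(P['t']);print('cam in tool',R.T@(c-s['tool_pos']),(np.array(P['R'])@R),P['fx'])
E
```

```text
scene [[0.4719324847409466, 0.2733843960653015], [0.45581439611511676, 0.10801800945523488], [0.6448577673045719, 0.09399351287274837], [0.6566919165056355, 0.25542214847342337]] [0.5573 0.1827 0.11  ] [np.float64(0.18563052002449024), np.float64(0.1661500364171496), np.float64(0.18956287267043168), np.float64(0.16186182835742513)]
side [[0.6320225932356933, 0.09784105935257248], [0.648385335855448, 0.25960440746315827], [0.4617851914671074, 0.2759957192071132], [0.4469116314857886, 0.11350377406277767]] [0.5473 0.1867 0.11  ] [np.float64(0.18577241127806884), np.float64(0.16258880692712796), np.float64(0.18731868296151635), np.float64(0.16317124447434858)]
knob [0.4333 0.1976 0.105 ] [0.4326 0.1906 0.105 ]
op [0.5043 0.2065 0.118 ] [0.6084 0.171  0.118 ] [0.6058 0.1723 0.118 ] [0.5015 0.2008 0.118 ]
mat [[ 0.4989 -0.1382  0.003 ]
 [ 0.4753 -0.2915  0.003 ]
 [ 0.6668 -0.3195  0.003 ]
 [ 0.6917 -0.1673  0.003 ]] [ 0.5832 -0.2291  0.003 ] [np.float64(0.19498150935927663), np.float64(0.15508842829948621), np.float64(0.19352790818764887), np.float64(0.15423666141264206)]
cam in tool [ 0.0804 -0.0002 -0.1444] [[ 0.0003  1.     -0.    ]
 [-0.9567  0.0003 -0.2911]
 [-0.2911  0.0001  0.9567]] 292.1807010853019
```

Request:
arm_command(
  motion=[
    [0,0,-2.6,0.018,0.05,0.005,0.08],
    [0,0,-2.6,0.018,0.05,0.005,0.08],
    [0,0,-2.6,0.018,0.05,0.005,0.08],
    [0,0,-2.6,0.018,0.05,0.005,0.08],
    [0,0,-2.6,0.018,0.05,0.005,0.08],
    [0,0,-2.6,0.018,0.05,0.005,0.08],
    [0,0,-2.6,0.018,0.05,0.005,0.08],
    [0,0,-2.6,0.018,0.05,0.005,0.08],
  ],
)

```text
time_s: 1.15
tool_pos: [0.415, -0.2166, 0.2798]
ee_rot: [[0.999, 0.048, 0.0], [0.048, -0.999, -0.0], [0.0, 0.0, -1.0]]
force: [0.4, 0.5, -0.3]
finger_gap: 0.915
grip_force: 0.0
```

Request:
arm_command(
  motion=[
    [0,0,-2.6,0.018,0.05,0.005,0.08],
    [0,0,-2.6,0.018,0.05,0.005,0.08],
    [0,0,-2.6,0.018,0.05,0.005,0.08],
    [0,0,-2.6,0.018,0.05,0.005,0.08],
    [0,0,-2.6,0.018,0.05,0.005,0.08],
    [0,0,-2.6,0.018,0.05,0.005,0.08],
    [0,0,-2.6,0.018,0.05,0.005,0.08],
    [0,0,0,0,0,0,0.08],
  ],
)

```text
time_s: 2.15
tool_pos: [0.5408, 0.1366, 0.3146]
ee_rot: [[0.966, -0.258, -0.0], [-0.258, -0.966, 0.003], [-0.001, -0.002, -1.0]]
force: [-0.5, -0.9, -0.2]
finger_gap: 0.909
grip_force: 0.0
```

```bash
python3 - <<'E'
from h import *
s=robot.sense();P=robot.camera_params('wrist');shot('wrist','w1.png')
import pickle;pickle.dump(P,open('w1.pkl','wb'))
print(s['time_s'],s['tool_pos'],s['ee_rot'],s['q'],s['force'])
E
```

```text
2.15 [0.54083995 0.13664195 0.31464628] [[ 9.66103657e-01 -2.58154453e-01 -4.54722438e-05]
 [-2.58153533e-01 -9.66100653e-01  2.50649572e-03]
 [-6.90993796e-04 -2.40979586e-03 -9.99996858e-01]] [  -0.65075517   14.32892868  -23.90207152   98.78289776    6.0604064
   68.12768085 -131.10925227] [-0.49948078 -0.89076298 -0.21193245]
```

View pics/w1.png

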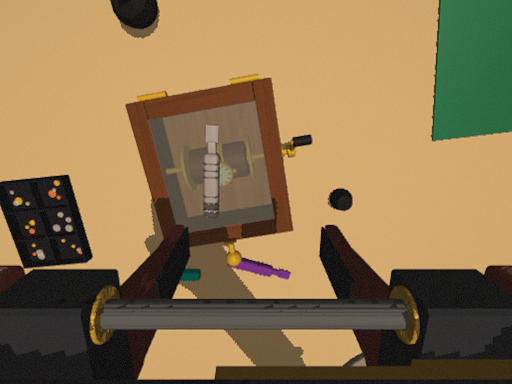

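The wrist picture shows the opener's blade tip at (212,126), pointing to the box's back, and its butt at (211,217). The knob is at (234,257). The lid corners are at (127,104), (270,79), (292,230) and (157,252).

```bash
python3 - <<'E'
from h import *
import pickle;P=pickle.load(open('w1.pkl','rb'))
r=lambda u,v,z:np.round(ray('',u,v,z,P),4)
t=r(212,125,.118);b=r(211,217,.118);d=(t-b)/np.linalg.norm(t-b)
print('tip',t,'butt',b,np.linalg.norm(t-b),np.degrees(np.arctan2(d[1],d[0])),'handle ctr',b+.04*d,t-.072*d)
print('knob',r(234,257,.105))
C=[r(*p,.11) for p in[(127,104),(270,79),(292,230),(157,252)]];print(C,np.mean(C,0))
E
```

```text
tip [0.6089 0.1691 0.118 ] butt [0.5019 0.2039 0.118 ] 0.1125168431835874 -18.01626873520514 handle ctr [0.53993875 0.19152852 0.118     ] [0.54043025 0.19136867 0.118     ]
knob [0.4338 0.1945 0.105 ]
[array([0.6562, 0.2573, 0.11  ]), array([0.6399, 0.0929, 0.11  ]), array([0.4548, 0.1097, 0.11  ]), array([0.4699, 0.2904, 0.11  ])] [0.5552   0.187575 0.11    ]
```

Request:
arm_command(
  motion=[
    [0,0,-3,0.002,0.054,0,0.06],
    [0,0,0,0,0,-0.05,0.06],
    [0,0,0,0,0,-0.05,0.06],
    [0,0,0,0,0,-0.04,0.06],
    [0,0,0,0,0,-0.02,0.06],
    [0,0,0,0,0,0,0.06],
  ],
)

```text
time_s: 2.95
tool_pos: [0.5417, 0.1833, 0.153]
ee_rot: [[0.949, -0.316, -0.004], [-0.316, -0.949, -0.002], [-0.003, 0.003, -1.0]]
force: [0.7, -0.4, -0.1]
finger_gap: 0.685
grip_force: 0.0
```

Request:
arm_command(
  motion=[
    [0,0,0,0.001,0.007,0,0.06],
    [0,0,0,0,0,-0.012,0.06],
    [0,0,0,0,0,-0.01,0.06],
    [0,0,0,0,0,0,0.06],
    [0,0,0,0,0,0,0.06],
  ],
)

```text
time_s: 3.58
tool_pos: [0.5439, 0.1927, 0.1327]
ee_rot: [[0.949, -0.315, -0.0], [-0.315, -0.949, -0.0], [-0.0, 0.0, -1.0]]
force: [-1.1, -0.5, -1.0]
finger_gap: 0.682
grip_force: 0.0
```

Positioned; close and lift.

Request:
arm_command(
  motion=[
    [0,0,0,0,-0.002,-0.002,0.06],
    [0,0,0,0,0,0,0.0],
    [0,0,0,0,0,0,0.0],
    [0,0,0,0,0,0,0.0],
    [0,0,0,0,0,0,0.0],
    [0,0,0,0,0,0,0.0],
  ],
)

```text
time_s: 4.32
tool_pos: [0.5438, 0.1907, 0.1307]
ee_rot: [[0.949, -0.315, 0.0], [-0.315, -0.949, 0.0], [-0.0, -0.0, -1.0]]
force: [-0.1, -0.3, -0.6]
finger_gap: 0.201
grip_force: 30.0
```

Request:
arm_command(
  motion=[
    [0,0,0,0,0,0,0.0],
    [0,0,0,0,0,0,0.0],
    [0,0,0,0,0,0.01,0.0],
    [0,0,0,0,0,0.03,0.0],
    [0,0,0,0,0,0.04,0.0],
    [0,0,0,0,0,0.04,0.0],
    [0,0,0,0,0,0,0.0],
  ],
)

```text
time_s: 5.2
tool_pos: [0.5455, 0.1917, 0.2547]
ee_rot: [[0.949, -0.315, 0.006], [-0.315, -0.949, 0.002], [0.005, -0.004, -1.0]]
force: [0.5, 0.4, -1.8]
finger_gap: 0.197
grip_force: 30.0
```

Request:
arm_command(
  motion=[
    [0,0,1,0.003,-0.042,0,0.0],
    [0,0,1,0.003,-0.042,0,0.0],
    [0,0,1,0.003,-0.042,0,0.0],
    [0,0,1,0.003,-0.042,0,0.0],
    [0,0,1,0.003,-0.042,0,0.0],
    [0,0,1,0.003,-0.042,0,0.0],
    [0,0,1,0.003,-0.042,0,0.0],
    [0,0,1,0.003,-0.042,0,0.0],
  ],
)

```text
time_s: 6.2
tool_pos: [0.5671, -0.1466, 0.2498]
ee_rot: [[0.984, -0.179, -0.002], [-0.179, -0.984, 0.0], [-0.002, 0.0, -1.0]]
force: [0.1, 0.4, -0.3]
finger_gap: 0.201
grip_force: 30.0
```

Request:
arm_command(
  motion=[
    [0,0,1,0.003,-0.042,0,0.0],
    [0,0,1,0.003,-0.042,0,0.0],
    [0,0,0,0,0,-0.05,0.0],
    [0,0,0,0,0,-0.06,0.0],
    [0,0,0,0,0,-0.05,0.0],
    [0,0,0,0,0,-0.03,0.0],
    [0,0,0,0,0,0,0.0],
    [0,0,0,0,0,0,0.0],
  ],
)

```text
time_s: 7.2
tool_pos: [0.5744, -0.2294, 0.0616]
ee_rot: [[0.989, -0.145, 0.001], [-0.145, -0.989, -0.0], [0.001, 0.0, -1.0]]
force: [-0.6, -0.6, -1.7]
finger_gap: 0.203
grip_force: 30.0
```

```bash
python3 - <<'E'
from h import *
s=robot.sense();a=shot('scene','s1.png');b=shot('wrist','w2.png');print(s['tool_pos'],s['ee_rot'],s['force'])
cv2.imwrite('pics/m1.png',np.hstack([cv2.resize(a[200:330,130:270],(390,362)),cv2.resize(b,(410,362))]))
E
```

```text
[ 0.57444365 -0.22939889  0.06159869] [[ 9.89411693e-01 -1.45131866e-01  1.11542959e-03]
 [-1.45131646e-01 -9.89412315e-01 -2.76188991e-04]
 [ 1.14370359e-03  1.11380485e-04 -9.99999340e-01]] [-0.62263691 -0.60978702 -1.69415945]
```

View pics/m1.png

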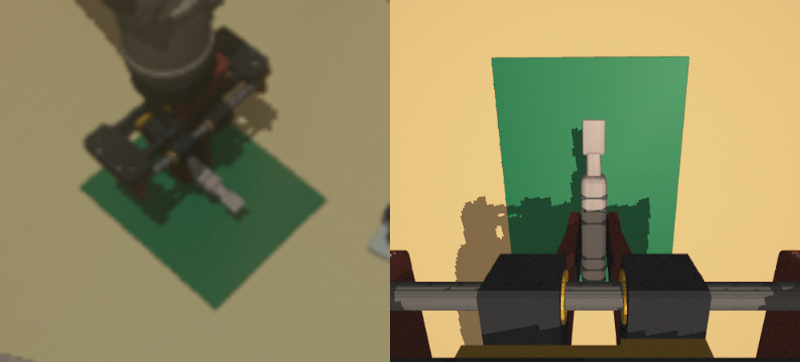

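The picture shows the steel opener gripped level, blade forward, over the middle of the green mat. I'll lower it.

Request:
arm_command(
  motion=[
    [0,0,0,0,0,-0.02,0.0],
    [0,0,0,0,0,-0.01,0.0],
    [0,0,0,0,0,-0.003,0.0],
    [0,0,0,0,0,-0.002,0.0],
    [0,0,0,0,0,0,0.0],
    [0,0,0,0,0,0,0.0],
  ],
)

```text
time_s: 8.05
tool_pos: [0.5741, -0.2294, 0.026]
ee_rot: [[0.989, -0.145, 0.001], [-0.145, -0.989, -0.0], [0.001, 0.0, -1.0]]
force: [0.7, -0.1, -1.2]
finger_gap: 0.203
grip_force: 30.0
```

Request:
arm_command(
  motion=[
    [0,0,0,0,0,-0.0015,0.0],
    [0,0,0,0,0,-0.001,0.0],
    [0,0,0,0,0,0,0.0],
    [0,0,0,0,0,0,0.03],
    [0,0,0,0,0,0,0.045],
    [0,0,0,0,0,0,0.045],
  ],
)

```text
time_s: 8.8
tool_pos: [0.5738, -0.2293, 0.023]
ee_rot: [[0.989, -0.145, -0.0], [-0.145, -0.989, 0.0], [-0.0, -0.0, -1.0]]
force: [0.1, 0.1, 0.1]
finger_gap: 0.495
grip_force: 0.0
```

Request:
arm_command(
  motion=[
    [0,0,0,0,0,0.03,0.045],
    [0,0,0,0,0,0.05,0.045],
    [0,0,0,0,0,0.06,0.045],
    [0,0,0,0,0,0.06,0.045],
    [0,0,0,0,0,0,0.045],
  ],
)

```text
time_s: 9.43
tool_pos: [0.5768, -0.2301, 0.2289]
ee_rot: [[0.989, -0.145, 0.01], [-0.145, -0.989, -0.003], [0.01, 0.002, -1.0]]
force: [-0.0, 0.4, -1.1]
finger_gap: 0.51
grip_force: 0.0
```

```bash
python3 - <<'E'
from h import *
s=robot.sense();b=shot('wrist','w3.png');print(s['tool_pos'],s['time_s'])
E
```

```text
[ 0.57683844 -0.23011121  0.22885008] 9.425
```

View pics/w3.png

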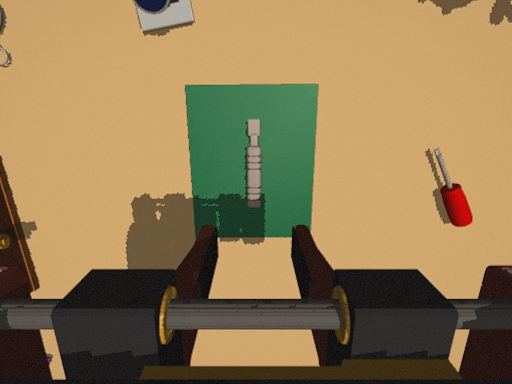

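The opener lies flat in the middle of the mat, from (254,120) to (254,207), well inside the edges. Next is the knob.

Request:
arm_command(
  motion=[
    [0,0,0.5,-0.017,0.053,0,0.06],
    [0,0,0.5,-0.018,0.053,0,0.06],
    [0,0,0.5,-0.018,0.053,0,0.06],
    [0,0,0.5,-0.018,0.053,0,0.06],
    [0,0,0.5,-0.018,0.053,0,0.06],
    [0,0,0.5,-0.018,0.053,0,0.06],
    [0,0,0.5,-0.018,0.053,0,0.06],
    [0,0,0,-0.018,0.053,0,0.06],
  ],
)

```text
time_s: 10.48
tool_pos: [0.4292, 0.1956, 0.2217]
ee_rot: [[0.996, -0.085, -0.002], [-0.085, -0.996, -0.001], [-0.002, 0.001, -1.0]]
force: [-0.0, 0.8, 0.5]
finger_gap: 0.683
grip_force: 0.0
```

Request:
arm_command(
  motion=[
    [0,0,0,0,0,0,0.06],
    [0,0,0,0,0,0,0.06],
    [0,0,0,0,0,0,0.06],
  ],
)

```text
time_s: 10.85
tool_pos: [0.4311, 0.193, 0.2224]
ee_rot: [[0.996, -0.087, -0.001], [-0.087, -0.996, -0.001], [-0.001, 0.001, -1.0]]
force: [0.8, 0.3, 0.6]
finger_gap: 0.684
grip_force: 0.0
```

```bash
python3 - <<'E'
from h import *
import pickle
s=robot.sense();P=robot.camera_params('wrist');b=shot('wrist','w4.png');print(s['tool_pos'],s['time_s'],s['q'])
pickle.dump(P,open('w4.pkl','wb'));print(proj('',[.433,.194,.105],P))
E
```

```text
[0.43106302 0.19299217 0.2224415 ] 10.85 [  -3.77426703   11.88179523  -31.32489381  115.30840638    7.53384409
   54.82353459 -133.91455383]
(np.float64(253.12035576729986), np.float64(191.72164944518505))
```

View pics/w4.png

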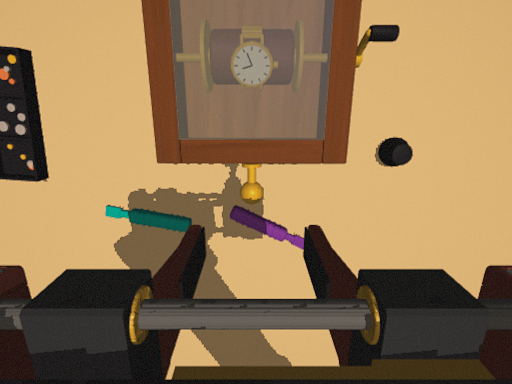

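The wrist picture shows the knob at (252,190), as predicted, with the lid edge square to the tool. The two coloured openers on the bench lie well below the fingertips' depth. I'll descend and grip.

Request:
arm_command(
  motion=[
    [0,0,0,0.0025,0.001,-0.03,0.06],
    [0,0,0,0,0,-0.04,0.05],
    [0,0,0,0,0,-0.03,0.05],
    [0,0,0,0,0,-0.015,0.05],
    [0,0,0,0,0,-0.004,0.05],
    [0,0,0,0,0,0,0.05],
    [0,0,0,0,0,0,0.05],
  ],
)

```text
time_s: 11.78
tool_pos: [0.434, 0.196, 0.1051]
ee_rot: [[0.996, -0.085, 0.002], [-0.085, -0.996, 0.001], [0.002, -0.001, -1.0]]
force: [0.6, 0.2, -0.8]
finger_gap: 0.572
grip_force: 0.0
```

Request:
arm_command(
  motion=[
    [0,0,0,0,0,0,0.0],
    [0,0,0,0,0,0,0.0],
    [0,0,0,0,0,0,0.0],
    [0,0,0,0,0,0,0.0],
    [0,0,0,0,0,0,0.0],
    [0,0,0,0,0,0,0.0],
  ],
)

```text
time_s: 12.52
tool_pos: [0.4333, 0.1955, 0.1043]
ee_rot: [[0.996, -0.085, 0.0], [-0.085, -0.996, -0.0], [0.0, 0.0, -1.0]]
force: [-0.1, -0.7, 3.8]
finger_gap: 0.23
grip_force: 30.0
```

Request:
arm_command(
  motion=[
    [0,0,0,0.0006,0,0.0095,0.0],
    [0,0,0,0.0006,0,0.0095,0.0],
    [0,0,0,0.0015,-0.0001,0.0094,0.0],
    [0,0,0,0.0015,-0.0001,0.0094,0.0],
    [0,0,0,0.0023,-0.0002,0.0092,0.0],
    [0,0,0,0.0023,-0.0002,0.0092,0.0],
    [0,0,0,0.0031,-0.0003,0.009,0.0],
    [0,0,0,0.0031,-0.0003,0.009,0.0],
  ],
)

```text
time_s: 13.52
tool_pos: [0.4483, 0.1942, 0.1788]
ee_rot: [[0.996, -0.085, -0.0], [-0.085, -0.996, -0.001], [-0.0, 0.001, -1.0]]
force: [0.5, -3.0, -3.2]
finger_gap: 0.23
grip_force: 30.0
```

```bash
python3 - <<'E'
from h import *
s=robot.sense();a=shot('side','d1.png');b=shot('wrist','w5.png');print(s['tool_pos'],s['wrist_torque'],s['force'])
cv2.imwrite('pics/m2.png',np.hstack([cv2.resize(a[160:280,160:280],(390,362)),cv2.resize(b,(410,362))]))
E
```

```text
[0.44829852 0.19416475 0.17880871] [-0.67922228  0.02281254  0.00158492] [ 0.50575574 -3.02144152 -3.17922997]
```

View pics/m2.png

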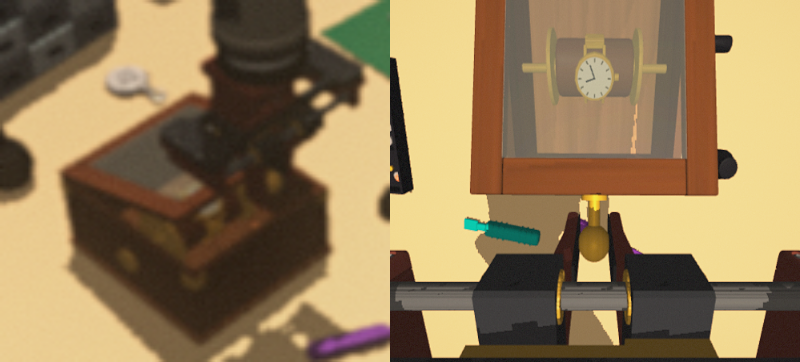

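The pictures show the lid rising with the ball held between the fingers (wrist px about (255,258)) and the forces low. I'll continue along the arc.

Request:
arm_command(
  motion=[
    [0,0,0,0.0038,-0.0003,0.0087,0.0],
    [0,0,0,0.0038,-0.0003,0.0087,0.0],
    [0,0,0,0.0046,-0.0004,0.0083,0.0],
    [0,0,0,0.0046,-0.0004,0.0083,0.0],
    [0,0,0,0.0053,-0.0005,0.0079,0.0],
    [0,0,0,0.0053,-0.0005,0.0079,0.0],
    [0,0,0,0.006,-0.0005,0.0074,0.0],
    [0,0,0,0.006,-0.0005,0.0074,0.0],
  ],
)

```text
time_s: 14.62
tool_pos: [0.4882, 0.1906, 0.2435]
ee_rot: [[0.996, -0.085, 0.0], [-0.085, -0.996, -0.001], [0.0, 0.001, -1.0]]
force: [0.0, -6.1, -2.9]
finger_gap: 0.23
grip_force: 30.0
```

Request:
arm_command(
  motion=[
    [0,0,0,0.0066,-0.0006,0.0069,0.0],
    [0,0,0,0.0066,-0.0006,0.0069,0.0],
    [0,0,0,0.0072,-0.0006,0.0063,0.0],
    [0,0,0,0.0072,-0.0006,0.0063,0.0],
    [0,0,0,0.0077,-0.0006,0.0056,0.0],
    [0,0,0,0,0,0,0.0],
    [0,0,0,0,0,0,0.0],
  ],
)

```text
time_s: 15.5
tool_pos: [0.5234, 0.1874, 0.2754]
ee_rot: [[0.996, -0.085, 0.0], [-0.085, -0.996, -0.001], [0.0, 0.001, -1.0]]
force: [-1.6, -6.1, -0.0]
finger_gap: 0.229
grip_force: 30.0
```

```bash
python3 - <<'E'
from h import *
import pickle
s=robot.sense();P=robot.camera_params('wrist');b=shot('wrist','w6.png');print(s['tool_pos'],s['wrist_torque'],s['force'],s['grip_force'],s['time_s'])
pickle.dump(P,open('w6.pkl','wb'))
a=shot('side','d2.png');c=shot('scene','s2.png')
E
```

```text
[0.52341625 0.18740754 0.27544135] [-1.21314233  0.51512982  0.03417845] [-1.58122279 -6.10539468 -0.0105109 ] 29.999981224536896 15.5
```

Request:
arm_command(
  motion=[
    [0,0,0,0.0038,-0.0005,0.0028,0.0],
    [0,0,0,0.0039,-0.0005,0.0028,0.0],
    [0,0,0,0.004,-0.0005,0.0025,0.0],
    [0,0,0,0.0041,-0.0005,0.0025,0.0],
    [0,0,0,0.004,-0.0005,0.0024,0.0],
    [0,0,0,0.0035,-0.0005,0.002,0.0],
    [0,0,0,0,0,0,0.0],
    [0,0,0,0,0,0,0.0],
  ],
)

```text
time_s: 16.65
tool_pos: [0.5462, 0.1853, 0.29]
ee_rot: [[0.996, -0.084, -0.0], [-0.084, -0.996, 0.0], [-0.0, -0.0, -1.0]]
force: [-1.0, -3.6, -1.4]
finger_gap: 0.236
grip_force: 30.0
```

```bash
python3 - <<'E'
from h import *
s=robot.sense();P=robot.camera_params('wrist');b=shot('wrist','w7.png');a=shot('side','d3.png')
p=np.array(s['tool_pos']);print(p,s['force'],s['grip_force'],s['time_s'])
d=p-[.4333,.1955,.1043];h=np.hypot(d[0],d[1])
print('chord th',2*np.degrees(np.arcsin(np.hypot(h,d[2])/.43612)),'dir th',2*(np.degrees(np.arctan2(h,d[2]))-1.31))
# overlay lid outline (underside & top face front edge) for 55,60,65 deg
u=np.array([.996,-.087,0]);v=np.array([.087,.996,0]);H=np.array([.650,.176,.1])
for im,n,Q in((b,'wrist',P),(a,'side',robot.camera_params('side'))):
  im[:]=cv2.convertScaleAbs(im,alpha=1.2)
  for th,col in((55,(255,0,0)),(60,(0,255,0)),(65,(0,0,255))):
    c,k=np.cos(np.radians(th)),np.sin(np.radians(th))
    pt=lambda L,w,t:proj(n,H+u*(-L*c+t*k)+np.array([0,0,L*k+t*c])+v*w,Q)
    E=np.array([pt(0,-.085,.01),pt(.19,-.085,.01),pt(.19,.085,.01),pt(0,.085,.01)])
    cv2.polylines(im,[np.int32(np.round(E*16))],True,col,1,shift=4)
cv2.imwrite('pics/m3.png',np.hstack([cv2.resize(a[130:270,150:290],(390,390)),cv2.resize(b,(410,390))]))
E
```

```text
[0.54620038 0.18533656 0.28999458] [-0.99952604 -3.58796725 -1.42569337] 29.999888241291046 16.65
chord th 59.84829866065588 dir th 60.183807743766685
```

View pics/m3.png

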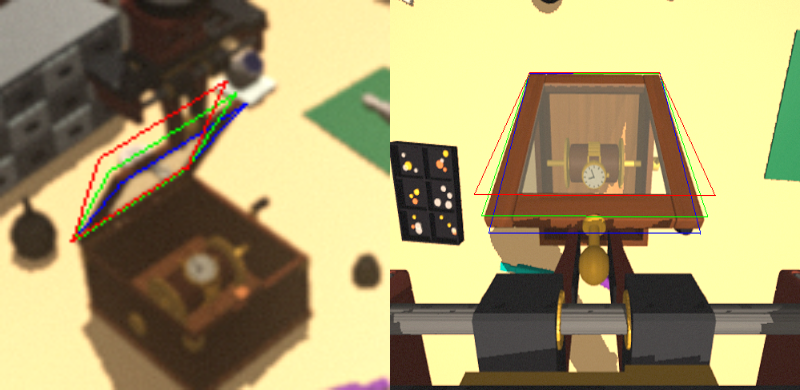

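The lid is up near 60° and the watch is in clear view. The kinematics give 59.9–60.2°. I'll check the lid's front edge and the ball once in an enlarged crop.

```bash
python3 - <<'E'
from h import *
P=robot.camera_params('wrist');b=cv2.imread('pics/w7.png')
u=np.array([.996,-.087,0]);v=np.array([.087,.996,0]);H=np.array([.650,.176,.1])
for th in(58,60,62):
    c,k=np.cos(np.radians(th)),np.sin(np.radians(th))
    pt=lambda L,w,t:np.round(proj('',H+u*(-L*c+t*k)+np.array([0,0,L*k+t*c])+v*w,P),1)
    print(th,'top',pt(.19,.085,.01),pt(.19,-.085,.01),'bot',pt(.19,.085,0),pt(.19,-.085,0),'knob',pt(.218,0,.005))
for f in('w5','w7'):
    g=cv2.imread(f'pics/{f}.png').astype(int)[225:300,225:290]
    m=((g[:,:,2]-g[:,:,0]>60)&(g[:,:,1]-g[:,:,0]>35)&(g[:,:,0]<70)).astype(np.uint8)
    n,_,st,ce=cv2.connectedComponentsWithStats(m);i=1+st[1:,4].argmax();print(f,st[i]+[225,225,0,0,0],ce[i]+225)
cr=b[190:290,110:230],b[190:290,290:410]
cv2.imwrite('pics/c7.png',np.hstack([cv2.resize(i,(400,333),interpolation=cv2.INTER_CUBIC) for i in(b[190:290,110:230],b[190:290,220:340])]))
E
```

```text
58 top [117.5 219.2] [392.7 220. ] bot [123.  228.3] [387.2 229.1] knob [255.2 264.9]
60 top [113.9 212. ] [396.5 212.9] bot [119.5 222.2] [390.8 223. ] knob [255.2 257.8]
62 top [110.2 204.2] [400.3 205.1] bot [115.9 215.4] [394.4 216.2] knob [255.3 249.9]
w5 [ 236  225   37   53 1384] [254.41257225 253.69942197]
w7 [ 236  225   37   56 1460] [254.24726027 254.88150685]
```

View pics/c7.png

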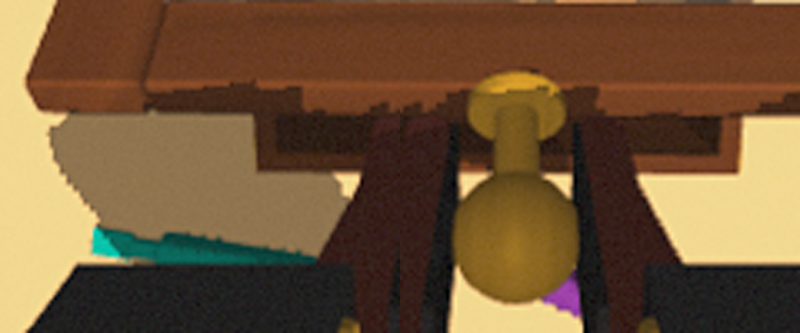

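The crop shows the lid's front-left corner at wrist px (118,214.6) and (122,223) and the ball at (255,261). That puts the angle at about 59°, so I'll nudge it up by about 0.8°, settle, and hand in while holding.

Request:
arm_command(
  motion=[
    [0,0,0,0.0013,-0.0001,0.0008,0.0],
    [0,0,0,0.0013,-0.0001,0.0007,0.0],
    [0,0,0,0,0,0,0.0],
    [0,0,0,0,0,0,0.0],
    [0,0,0,0,0,0,0.0],
    [0,0,0,0,0,0,0.0],
  ],
)

```text
time_s: 17.5
tool_pos: [0.5489, 0.1851, 0.2915]
ee_rot: [[0.996, -0.084, 0.0], [-0.084, -0.996, 0.0], [0.0, -0.0, -1.0]]
force: [-0.5, -1.6, -1.7]
finger_gap: 0.234
grip_force: 30.0
```

```bash
python3 - <<'E'
from h import *
s=robot.sense();print(s['time_s'],s['tool_pos'],s['force'],s['grip_force'],s['finger_gap'],np.abs(s['joint_vel']).max())
b=shot('wrist','w8.png');a=cv2.imread('pics/w7.png')
g=lambda i:cv2.cvtColor(i[195:235,112:150],cv2.COLOR_BGR2GRAY).astype(np.float32)
print('lid edge shift px',cv2.phaseCorrelate(g(a),g(b)))
if s['grip_force']>20: print(robot.close_job())
E
```

```text
17.5 [0.54888443 0.18508271 0.29146256] [-0.51641792 -1.64954013 -1.7332441 ] 29.999796152114868 0.23374267557459527 0.08843902593405853
lid edge shift px ((0.23577615132138874, 0.3486748722614408), 1.041690934598446)
the job is handed in; nothing more can be done
None
```

The steel opener lies flat in the middle of the green mat, the gripper is still holding the winder's lid at about 60° (measured to within a degree or two), and I handed the job in at 17.5 s without touching the crank or anything else.

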